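Open the squeeze-and-turn tablet tub at the ward desk

TASK

Take the safety cap off the disinfectant-tablet tub that is clamped in the bench holder: squeeze its two side tabs fully in and keep them in while you turn it anticlockwise (seen from above), feeling with a light upward pull for where it comes free, and never forcing it. Set the cap down upright on the floor of the steel tray, in the free space beside the tape roll, without dropping it, and let go. Leave everything else where it is.

Things in the scene. Friction and masses are not known exactly. Their poses are not given: they have to be found in the camera images.
- cap: the white safety cap on the clamped tub: 50 mm across, 42 mm high, about 70 to 105 g, a sprung tab on its +y and on its -y side (63 mm over the tabs' outer faces at rest, 52 mm pressed home). Origin: centre of its underside; z up; y runs through both tabs. Two lugs inside sit under the rim of the neck with 2 mm of up-and-down play: it lifts only where both lugs meet the rim's two slots.
- cap_grip (a point): where to squeeze: the point on the cap's axis 30 mm above its underside, axes as the cap's. Each tab is an upright plate with a flat outer face 24 mm wide, from 8 to 42 mm above the underside, to be pinched by one finger each, along the cap's y. Below, posts on the tub's shoulder reach 6 mm above the cap's underside at 28 to 33 mm from the axis: keep the fingertips above them.
- tab_left (a joint): how far the tab on the cap's +y side is pressed in, m: 0 at rest, 0.0055 fully home; spring 3 N to start, 8 N at home. Under each tab a foot stands between two posts (4 degrees of play either way) which stop the cap from turning; with both tabs in by more than 4.5 mm the feet pass inside the posts.
- tab_right (a joint): the same for the tab on the cap's -y side.
- tub: the fixed white round tub with a paper band, 80 mm across, clamped in a steel holder with a base plate 110 mm square. Origin: centre of the plate's underside on the table; z up. The seated cap's underside is 107.5 mm above it. The cap's y starts along the tub's y within 3 degrees. More than 40 N between cap and tub spoils the seal: pull up with only 4 to 8 N, and close the fingers gently, for a hard pinch can drag the cap down.
- neck_top (a point): middle of the neck's mouth, 145.5 mm above the tub's origin, hidden by the cap; the rim is 41 mm across. The slots are reached by turning the cap anticlockwise (from above) 0.44 to 1.3 rad from its start: the angle differs from tub to tub and cannot be seen or measured. The cap comes free in a window only about 0.12 rad wide, past it is held again. Risen 5 mm it is in the slots, after 16 mm off the neck.
- tray: a steel tray fixed to the table, outside 140 mm (its x) by 200 mm (its y), 20 mm high, walls and floor 4 mm thick. Origin: centre of its underside. The tape roll lies in its +y half, the -y half is free: a good place for the cap is 40 mm from the centre towards -y, with the fingers in line with the tray's x.
- tape_roll: a roll of paper tape, 52 mm across, 18 mm high, lying flat in the tray about 60 mm towards the tray's +y. Origin: centre of its underside. Leave it.
- spare_tub: a similar loose white tub, 80 mm across, 134 mm high, with a plain round cap without tabs and no holder. Origin: centre of its underside. Leave it.
- sanitiser: a white pump bottle, 64 mm across, 187 mm high. Origin: centre of its underside. Leave it.
- label_roll: a big roll of paper labels, 100 mm across, 60 mm high. Origin: centre of its underside. Leave it.
- stapler: a black and grey stapler, 34 by 120 by 42 mm (long along its y). Origin: centre of its underside. Leave it.
- marker: a black marker pen, 140 by 10 by 10 mm (long along its x). Origin: centre of its underside. Leave it.

How it is judged:
By the outcome, as a careful person would: the job done as asked, in the order asked, and still so for the second after the job is handed in, with the robot touching nothing.
It also fails if it takes over 72 s, if anything falls off the work surface, if the arm or the gripper's body presses on something with over 40 N, if the wrist force passes 120 N, or if a joint passes its speed limit or range.

ROBOT

A 6-joint arm with a two-finger parallel gripper is mounted at the origin on the work surface. World frame = base frame: x ahead of the robot, y to its left, z up, the work surface at z = 0. Lengths are in mm, angles in rad, forces in N, time in s.
With the tool pointing down it reaches from about 275 to 750 mm from the base axis. Payload 10.2 kg.
Tool frame: the origin (TCP) lies at the very end of the fingers, on their centre line; the grasp point (between the pads) lies 19 mm behind it; x points along the fingers, y is the direction in which the jaws open and shut, and the axes are right-handed (so a half turn about x gives the same grasp; the last joint's range is limited). The gripper opens to 85 mm and grips with 20 to 120 N. Pads are 22 mm wide; open, the fingers measure 114 mm over their backs; the gripper's body (76 mm by 85 mm) begins 54 mm behind the grasp point. The pads swing forward as they close: fully open they stand 13 mm farther back than shut.
Start: joints at [1.042, 0.313, 1.498, -0, 1.331, -0.223], TCP at [158.067, 500.645, 200.994] pointing down, gripper open.
Joint ranges: [-2.94, 2.94], [-0.97, 2.17], [0.19, 2.56], [-1.23, 4.37], [0.02, 3.11], [-2.88, 2.88]. Speed limits (rad/s): [2.39, 2.39, 3.01, 3.14, 3.14, 3.14].

INTERFACE

Orientations are given as a unit quaternion [w, x, y, z].
In Python, from rig import ctrl, viewer, order gives the robot as it stands. The module is installed in compiled form; this text tells all that it offers.
- The arm moves only by the tool carry_out, never from a script. Its argument "deltas" is a list of rows, each a list of 7 numbers: the gripper command: -1 is fully open, 1 is shut, values between are in proportion, then the shift along the tool's x, y, z in mm, then the turn, a rotation vector about the tool's x, y, z in degrees. A call has exactly 5 rows; each row is the pose to reach, as a shift and turn from the pose commanded when the call began, along the tool's axes at that moment; what a row does not reach only later rows make up. A row lasts 1/8 s, in which the tool goes at most 62.5 mm and 10.7 degrees, less where a joint would pass 70% of its speed; a pose out of reach is approached as far as the arm can. A call with a gripper value outside its range is refused whole. The fingers move at their own pace and stop on an object; "newtons" is the grip in N (left out, the last holds). Time passes only in rows, so rows that repeat a pose let the fingers close, or fill a call up. It gives the time, the measured TCP pose, the force and the opening at its end, in the units of the state.
- ctrl.sense(): the state, without advancing time (a new reading comes with each control period).
- viewer.capture(name): name is "scene" or "top"; returns the picture (480x640x3 uint8, red, green, blue); there is no depth.
- viewer.calibration(name): a dict with "fx", "fy", "cx", "cy" (pixels), "xyz" and "attitude" of the camera in the world. Camera axes: x right, y down, z forward; pixel columns grow to the right and rows downward; lengths in mm; the calibration is good to about 2 mm. A picture is of the moment at which its call begins. calibration takes no time and is no camera call.
- order.finish_job(): hands the job in, once; it reports no verdict.
The state is a dict: "time_s": time; "joints": joint angles; "dq": joint speeds; "tau": joint torques, N m; "eef_pos": TCP position; "ee_rot": TCP orientation; "force": force on the tool from outside, world axes, zero at the start; "wrist_torque": the same for the moment, N m; "grip_width": opening from 0.0 (shut) to 1.0 (fully open).
Only numpy, scipy, OpenCV 4.12 (cv2) and the standard library are available. Lean on these libraries where they do the work, as an engineer would, in place of code of your own. Each camera call takes 0.05 s, during which the arm holds its last target. There are 200 camera calls.

## Working session

There is one attempt and no reset: what is moved stays moved. The work goes in short steps, Python scripts to look and compute and a tool call to move; the robot and the scene stay as the last step left them, time stands still between calls to the robot, and variables do not carry over. Pictures are saved under pics/ and viewed, about 8 in all and at most 12, crops included, and the job is handed in when it is done.

Besides the shell and the picture viewer there is one more tool, called as name([rows], argument=value, ...), one row to a line, values as JSON. carry_out: Moves the arm, as the interface text tells. Its arguments: {"type":"object","properties":{"deltas":{"type":"array"},"newtons":{"type":"number"}},"required":["deltas"]}

```bash
mkdir -p pics
python3 - <<'E'
from rig import ctrl, viewer
import cv2
s=ctrl.sense()
for k in s: print(k,s[k])
for n in("scene","top"):
    cv2.imwrite(f"pics/{n}0.png",viewer.capture(n)[:,:,::-1]); print(n,viewer.calibration(n))
E
```

```text
time_s 0.0
joints [ 1.04157147e+00  3.13427440e-01  1.49843722e+00 -8.32667600e-06
  1.33098676e+00 -2.23400596e-01]
dq [-2.38122791e-04 -1.58444131e-03 -2.58279774e-04 -2.74096117e-04
 -5.63698664e-06  3.61140747e-04]
tau [-3.69987738e-04 -4.12267756e+01 -2.59745711e+01 -1.76213730e-04
  4.11465051e-03  2.86581383e-05]
eef_pos [157.92956777 500.37651094 200.4465879 ]
ee_rot [ 0.69869513  0.10728867  0.69901691 -0.10811857]
force [-0.32428429 -0.87723641 -0.4524373 ]
wrist_torque [-0.02291382 -0.05083129  0.00487807]
grip_width 0.9972989529980274
scene {'fx': 589.5446159315655, 'fy': 589.5446159315655, 'cx': 331.18109389493765, 'cy': 245.92672869070063, 'xyz': array([1365.21385215, -209.72529899,  989.62079418]), 'attitude': array([-0.29105569,  0.72569922,  0.57902812, -0.2310274 ])}
top {'fx': 575.9485694787809, 'fy': 575.9485694787809, 'cx': 314.75102062644885, 'cy': 229.9895465228927, 'xyz': array([ 388.23038933,    3.57953967, 1338.88238594]), 'attitude': array([ 0.0419348 , -0.69638205,  0.71512836, -0.043416  ])}
```

View pics/scene0.png

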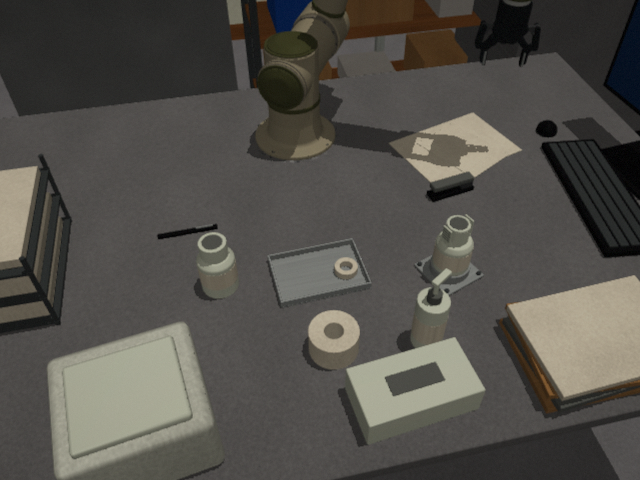

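View pics/top0.png

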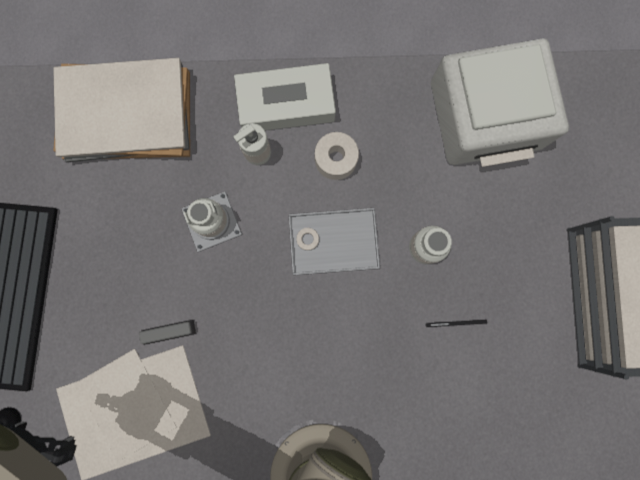

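The clamped tub is at about (211,217) in top and (452,250) in scene. The tray is at about (334,240) in top, and its left half (+y) holds the tape roll. Next I'll magnify the tub.

```bash
cat > h.py <<'E'
import numpy as np
from scipy.spatial.transform import Rotation as R
from rig import ctrl, viewer
def cam(n):
    c=viewer.calibration(n); q=np.array(c["attitude"])
    return c,R.from_quat(q[[1,2,3,0]]).as_matrix(),np.array(c["xyz"])
def pix2z(n,u,v,z):
    c,M,p=cam(n); d=M@[(u-c["cx"])/c["fx"],(v-c["cy"])/c["fy"],1]
    return p+d*(z-p[2])/d[2]
def proj(n,X):
    c,M,p=cam(n); q=M.T@(np.array(X)-p)
    return np.array([c["fx"]*q[0]/q[2]+c["cx"],c["fy"]*q[1]/q[2]+c["cy"]])
E
python3 - <<'E'
from h import *
import cv2
a=cv2.imread("pics/top0.png")[180:260,170:250]; b=cv2.imread("pics/scene0.png")[205:305,405:495]
a=cv2.resize(a,(400,400),interpolation=cv2.INTER_CUBIC); b=cv2.resize(b,(360,400),interpolation=cv2.INTER_CUBIC)
cv2.imwrite("pics/c1.png",cv2.convertScaleAbs(np.hstack([a,b]),alpha=1.1))
print(pix2z("top",211,221,8),pix2z("top",201,211,149.5),pix2z("scene",457,222,149.5))
print([pix2z("top",u,v,20).round(1) for u,v in((290,214),(375,209),(379,268),(294,273))])
E
```

```text
[577.23378955 239.92598328   8.        ] [578.77453522 235.56923527 149.5       ] [575.77943937 236.57527111 149.5       ]
[array([587.,  55.,  20.]), array([ 593.5, -142.2,   20. ]), array([ 456.8, -146. ,   20. ]), array([450.5,  48.7,  20. ])]
```

View pics/c1.png

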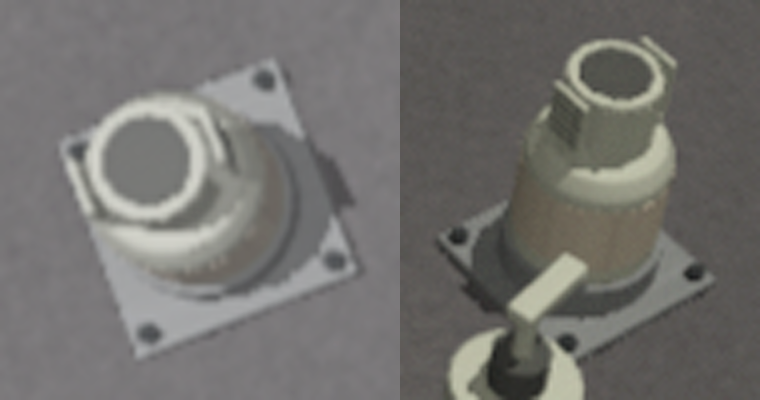

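The cap's top ring is centred at about (199.4,212.6) in top. The tabs are at about (186,218) and (213.4,207.4), in line with the plate edge. The plate corners are (182.4,209.6), (225,192.4), (241,234) and (197.6,251.2).

Run:
```python
from h import *
print("cap top",pix2z("top",199.4,212.6,149.5), "scene",pix2z("scene",405+614/4,205+75/4,149.5))
P=[pix2z("top",170+u/5,180+v/5,6) for u,v in((62,148),(275,62),(355,270),(138,356))]
print("plate c",np.mean(P,0))
for a,b in((1,0),(2,3),(3,0),(2,1)):
    d=P[a]-P[b]; print(np.linalg.norm(d),np.degrees(np.arctan2(d[1],d[0])))
d=pix2z("top",186,218,149.5)-pix2z("top",213.4,207.4,149.5); print("tabs",np.linalg.norm(d),np.degrees(np.arctan2(d[1],d[0])))
s=ctrl.sense();q=s["ee_rot"];print(R.from_quat(q[[1,2,3,0]]).as_matrix().round(3))
```

```text
cap top [575.48380425 238.91748878 149.5       ] scene [626.48571726 437.13403305 149.5       ]
plate c [575.8528908  239.10989491   6.        ]
107.06932214019027 -69.06954890894899
107.85227525367429 -69.65115028075019
104.78585699767082 -160.27634901477097
105.86704060872358 -159.84322858370226
tabs 60.916319034345456 110.02839924845216
[[-0.001  0.301  0.954]
 [-0.001  0.954 -0.301]
 [-1.    -0.001 -0.   ]]
```

carry_out([
  [-1, -4, -12, 48, 10, 0, 0],
  [-1, -8, -25, 96, 20, 0, 0],
  [-1, -12, -37, 143, 30, 0, 0],
  [-1, -16, -50, 191, 40, 0, 0],
  [-1, -20, -62, 239, 50, 0, 0],
], newtons=20)

```text
time_s: 0.72
eef_pos: [368.4, 368.4, 220.9]
ee_rot: [0.587, 0.394, 0.587, -0.395]
force: [0.8, 0.7, 0.1]
grip_width: 1.0
```

```bash
cat >> h.py <<'E'
def to(X,yaw):
    "delta in tool axes to TCP X with tool y at world angle yaw (deg), tool down"
    s=ctrl.sense();q=s["ee_rot"];M=R.from_quat(q[[1,2,3,0]]).as_matrix()
    y=np.radians(yaw);Y=np.array([np.cos(y),np.sin(y),0]);x=np.array([0,0,-1.]);T=np.c_[x,Y,np.cross(x,Y)]
    print("t",round(s["time_s"],3),"pos",s["eef_pos"].round(1),"yaw",np.degrees(np.arctan2(M[1,1],M[0,1])).round(1),"F",s["force"].round(1),"Tq",s["wrist_torque"].round(2),"w",round(s["grip_width"],3))
    print("shift",(M.T@(np.array(X)-s["eef_pos"])).round(1),"rot",R.from_matrix(M.T@T).as_rotvec(degrees=True).round(1))
E
python3 -c "
from h import *
to([576,238.5,220],-70)"
```

```text
t 0.725 pos [368.4 368.4 220.9] yaw 22.1 F [0.8 0.7 0.1] Tq [ 0.01 -0.05 -0.04] w 1.0
shift [  0.8 143.3 198.6] rot [92.1  0.   0. ]
```

carry_out([
  [-1, 0, 28, 40, 10, 0, 0],
  [-1, 0, 57, 80, 20, 0, 0],
  [-1, 0, 86, 119, 30, 0, 0],
  [-1, 0, 115, 158, 40, 0, 0],
  [-1, 0, 143, 198, 50, 0, 0],
])

```text
time_s: 1.35
eef_pos: [576.3, 240.3, 220.6]
ee_rot: [-0.365, -0.605, -0.365, 0.606]
force: [0.4, 1.2, 0.5]
grip_width: 1.005
```

carry_out([
  [-1, 0, 0, 0, 10, 0, 0],
  [-1, 0, 0, 0, 20, 0, 0],
  [-1, 0, 0, 0, 30, 0, 0],
  [-1, 0, 0, 0, 40, 0, 0],
  [-1, 0, 0, 0, 42, 0, 0],
])

```text
time_s: 1.98
eef_pos: [575.0, 241.3, 220.6]
ee_rot: [-0.126, -0.696, -0.126, 0.696]
force: [-0.3, 0.1, 0.4]
grip_width: 1.0
```

Run:
```python
from h import *
import cv2
to([576,238.5,160],-70)
A=viewer.capture("scene")[:,:,::-1];B=viewer.capture("top")[:,:,::-1]
X=ctrl.sense()["eef_pos"];p=proj("scene",X);b=proj("top",X);print(p,b)
a=A[160:300,390:530]; a=cv2.resize(a,(560,560),interpolation=cv2.INTER_CUBIC)
q=((p-[390,160])*4).astype(int);cv2.circle(a,tuple(map(int,q)),3,(0,0,255),-1)
cv2.imwrite("pics/c2.png",a)
```

```text
t 1.975 pos [575.  241.3 220.6] yaw -69.5 F [-0.3  0.1  0.4] Tq [ 0.04  0.02 -0.06] w 1.0
shift [60.6  2.9  0. ] rot [0.5 0.  0. ]
[464.79932661 195.28399317] [190.99831869 207.38356129]
```

View pics/c2.png

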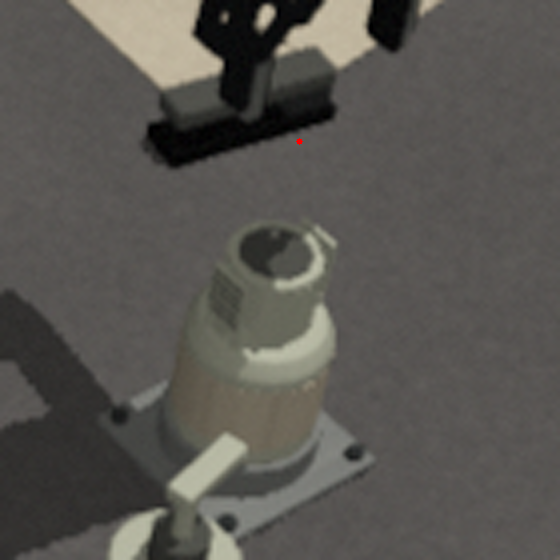

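The large dark bar is the stapler, behind the near finger. The fingertips are near crop (255,115) and (395,48). I'll overlay predicted points to settle where the tips are.

Run:
```python
from h import *
import cv2
A=viewer.capture("scene")[:,:,::-1];B=viewer.capture("top")[:,:,::-1]
s=ctrl.sense();X=s["eef_pos"];y=np.radians(-69.5);Y=np.array([np.cos(y),np.sin(y),0])
out=[]
for n,I,(u0,v0) in(("scene",A,(415,125)),("top",B,(140,160))):
    a=cv2.resize(I[v0:v0+110,u0:u0+80],(400,550),interpolation=cv2.INTER_CUBIC)
    a=cv2.convertScaleAbs(a,alpha=1.6)
    for P,c in [(X+42.5*k*Y+[0,0,h],col) for k in(-1,1) for h,col in((0,(0,0,255)),(13,(0,255,0)))]+[((576,238.5,149.5),(255,0,0))]:
        q=(proj(n,P)-[u0,v0])*5; cv2.circle(a,tuple(map(int,q)),3,c,-1)
    out.append(a)
cv2.imwrite("pics/c3.png",np.hstack(out))
```

```text
(no output)
```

View pics/c3.png

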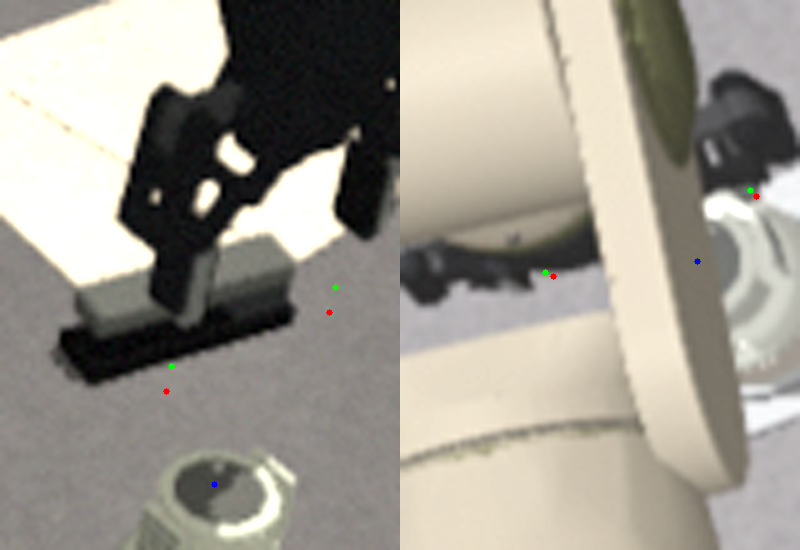

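carry_out([
  [-1, 20, 1, 0, 0, 0, 0],
  [-1, 40, 2, 0, 0, 0, 0],
  [-1, 60, 3, 0, 0, 0, 0],
  [-1, 70, 3, 0, 0, 0, 0],
  [-1, 70, 3, 0, 0, 0, 0],
])

```text
time_s: 2.8
eef_pos: [576.1, 238.5, 150.7]
ee_rot: [-0.126, -0.696, -0.126, 0.696]
force: [-0.0, -0.2, 0.0]
grip_width: 1.001
```

Run:
```python
from h import *
import cv2
A=viewer.capture("scene")[:,:,::-1];B=viewer.capture("top")[:,:,::-1]
to([576,238.5,120],-70)
s=ctrl.sense();X=s["eef_pos"];y=np.radians(-69.5);Y=np.array([np.cos(y),np.sin(y),0])
Z=np.array([-Y[1],Y[0],0]); print(s["joints"].round(3))
out=[]
for n,I,(u0,v0) in(("scene",A,(415,160)),("top",B,(160,165))):
    a=cv2.resize(I[v0:v0+100,u0:u0+80],(480,600),interpolation=cv2.INTER_CUBIC)[:,:400]
    a=cv2.convertScaleAbs(a,alpha=1.8,beta=15)
    for k in(-1,1):
      for h,col in((0,(0,0,255)),(13,(0,255,0))):
        q=[(proj(n,X+42.5*k*Y+e*Z+[0,0,h])-[u0,v0])*6 for e in(-11,11)]
        cv2.line(a,*[tuple(map(int,t)) for t in q],col,1)
    out.append(a)
cv2.imwrite("pics/c4.png",np.hstack(out))
```

```text
t 2.9 pos [576.6 238.6 151.9] yaw -69.5 F [ 0.   0.8 -0.5] Tq [ 0.02 -0.05 -0.02] w 0.998
shift [31.9 -0.1  0.6] rot [ 0.5 -0.1 -0. ]
[ 0.205  0.569  1.246 -0.     1.326  1.418]
```

View pics/c4.png

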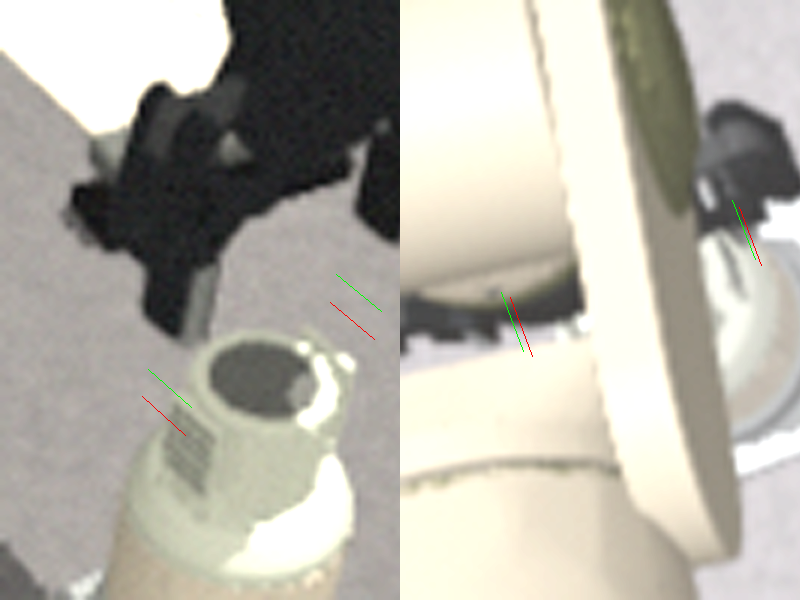

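The near finger's bottom edge shows at crop (143–185, 310–345). That is about 60 px (about 30 mm) above the prediction, although the cap itself fits. I'll check the calibration against the robot base before trusting either one.

Run:
```python
from h import *
for n in("scene","top"):
    print(n,[proj(n,p).round(0) for p in((0,0,0),(80,0,0),(0,80,0),(0,-80,0))])
# two-view estimate of tips at z=0.. start pose: tip visible in scene0 near (487..540,60)
X=[157.93,500.38,200.4];Y=np.array([.301,.954,0])
for k in(-1,1):
    print(k,[(proj("scene",np.array(X)+k*42.5*Y+[0,0,h])).round(0) for h in(0,13,45)],[(proj("top",np.array(X)+k*42.5*Y+[0,0,h])).round(0) for h in (0,13,45)])
for z in (150,165,180,200):
    # near finger back bottom edge mid (164,328) in c4 scene crop
    print(z,pix2z("scene",415+164/6,160+328/6,z).round(1),(np.array([576.3,238.5,0])+57*np.array([.35,-.937,0])).round(1))
```

```text
scene [array([295., 135.]), array([301., 152.]), array([323., 131.]), array([267., 138.])]
top [array([321., 475.]), array([320., 438.]), array([285., 476.]), array([357., 474.])]
-1 [array([481.,  79.]), array([482.,  74.]), array([484.,  63.])] [array([ 79., 435.]), array([ 76., 436.]), array([ 69., 440.])]
1 [array([515.,  80.]), array([516.,  76.]), array([519.,  64.])] [array([ 37., 422.]), array([ 33., 423.]), array([ 25., 427.])]
150 [548.9 214.6 150. ] [596.2 185.1   0. ]
165 [563.5 207.1 165. ] [596.2 185.1   0. ]
180 [578.1 199.5 180. ] [596.2 185.1   0. ]
200 [597.5 189.4 200. ] [596.2 185.1   0. ]
```

carry_out([
  [-1, 7, 0, 0, 0, 0, 0],
  [-1, 14, 0, 0, 0, 0, 0],
  [-1, 20, 0, 0, 0, 0, 0],
  [-1, 25, 0, 0, 0, 0, 0],
  [-1, 25, 0, 0, 0, 0, 0],
])

```text
time_s: 3.52
eef_pos: [576.0, 238.4, 125.5]
ee_rot: [-0.126, -0.696, -0.126, 0.696]
force: [0.2, -0.0, 0.1]
grip_width: 1.001
```

Run:
```python
from h import *
import cv2
A=viewer.capture("scene")[:,:,::-1]
to([576,238.5,120],-70)
X=np.array([576.3,238.5,125]);y=np.radians(-69.5);Y=np.array([np.cos(y),np.sin(y),0]);Z=np.array([-Y[1],Y[0],0])
u0,v0=415,150
a=cv2.convertScaleAbs(cv2.resize(A[v0:v0+100,u0:u0+110],(770,700),interpolation=cv2.INTER_CUBIC)[:600],alpha=2.2,beta=30)
for k in(-1,1):
    q=[(proj("scene",X+57*k*Y+e*Z+[0,0,13])-[u0,v0])*7 for e in(-11,11)]
    cv2.line(a,*[tuple(map(int,t)) for t in q],(0,255,0),1)
cv2.imwrite("pics/c5.png",a)
```

```text
t 3.575 pos [576.2 238.5 125.9] yaw -69.5 F [ 0.2  0.  -0.7] Tq [ 0.01 -0.05 -0.06] w 1.001
shift [ 5.9 -0.1  0.2] rot [0.5 0.  0. ]
```

View pics/c5.png

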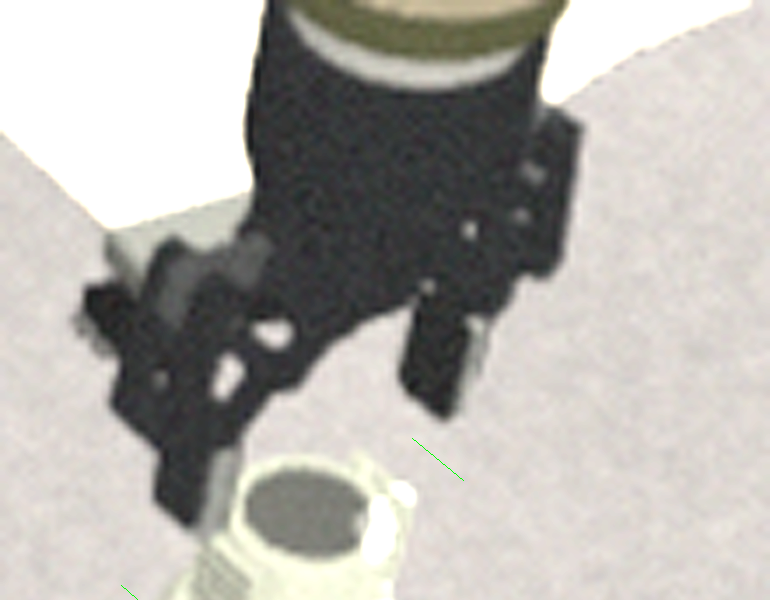

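Near finger's bottom edge is at crop (155,500)–(200,530) and the far pad's bottom edge at (400,378)–(445,418). The drawn tips sit just above the cap's top. I'll fit the tip height from these points.

Run:
```python
from h import *
y=np.radians(-69.5);Y=np.array([np.cos(y),np.sin(y),0]);Z=np.array([-Y[1],Y[0],0]);C=np.array([576.2,238.5,0])
for z in(125,138,150,160,165,170,175,180):
    a=pix2z("scene",415+178/7,150+515/7,z)-C;b=pix2z("scene",415+422/7,150+398/7,z)-C
    print(z,"near Y,Z",(a@Y).round(1),(a@Z).round(1),"far",(b@Y).round(1),(b@Z).round(1))
```

```text
125 near Y,Z 13.8 -33.6 far -83.4 -31.9
138 near Y,Z 24.0 -24.4 far -71.7 -22.7
150 near Y,Z 33.5 -15.8 far -60.9 -14.1
160 near Y,Z 41.4 -8.7 far -51.9 -7.0
165 near Y,Z 45.3 -5.1 far -47.3 -3.5
170 near Y,Z 49.3 -1.6 far -42.8 0.1
175 near Y,Z 53.2 2.0 far -38.3 3.6
180 near Y,Z 57.2 5.5 far -33.8 7.2
```

The drawn tips are at z≈171, with xy consistent, when the reported TCP is 125.5. So the open tips stand about 45 mm above the reported TCP. Lowering is safe either way, because open fingers clear the 80 mm tub. I'll go down to 95 and half-close to 66 mm: stalling near 80 mm would mean the tub, and reaching 66 would mean free air around the cap.

carry_out([
  [-1, 8, 0, 0, 0, 0, 0],
  [-1, 16, 0, 0, 0, 0, 0],
  [-1, 24, 0, 0, 0, 0, 0],
  [-1, 30, 0, 0, 0, 0, 0],
  [-1, 30, 0, 0, 0, 0, 0],
])

```text
time_s: 4.2
eef_pos: [576.0, 238.4, 95.4]
ee_rot: [-0.126, -0.696, -0.126, 0.696]
force: [0.1, 0.3, 0.6]
grip_width: 0.999
```

carry_out([
  [-0.8, 0, 0, 0, 0, 0, 0],
  [-0.7, 0, 0, 0, 0, 0, 0],
  [-0.62, 0, 0, 0, 0, 0, 0],
  [-0.58, 0, 0, 0, 0, 0, 0],
  [-0.58, 0, 0, 0, 0, 0, 0],
], newtons=20)

```text
time_s: 4.82
eef_pos: [576.2, 238.5, 96.0]
ee_rot: [0.126, 0.696, 0.126, -0.696]
force: [-1.0, -0.8, 0.8]
grip_width: 0.792
```

Run:
```python
from h import *
import cv2
A=viewer.capture("scene")[:,:,::-1]
to([576,238.5,85],-69.6)
u0,v0=415,150
a=cv2.convertScaleAbs(cv2.resize(A[v0:v0+100,u0:u0+110],(770,700),interpolation=cv2.INTER_CUBIC)[100:],alpha=2.0,beta=25)
cv2.imwrite("pics/c6.png",a)
```

```text
t 4.875 pos [576.2 238.5  96. ] yaw -69.5 F [ 0.4 -0.5  0.3] Tq [-0.04 -0.04 -0.01] w 0.792
shift [11.  -0.1  0.2] rot [ 0.1 -0.   0. ]
```

View pics/c6.png

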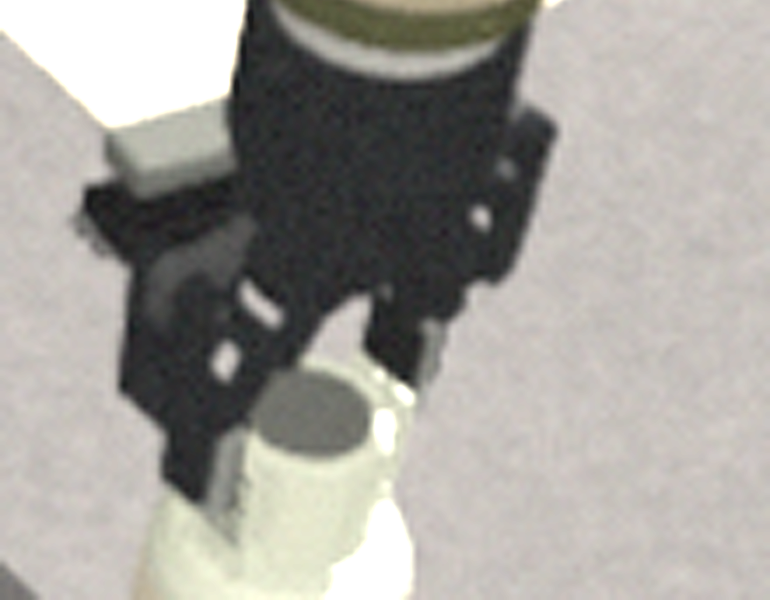

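The fingers reached 67 mm freely and are beside the cap. The near tip edge is at crop (165,475)–(205,505), so the drawn geometry is the true one. I'll compute the tip height from it.

Run:
```python
from h import *
y=np.radians(-69.5);Y=np.array([np.cos(y),np.sin(y),0]);Z=np.array([-Y[1],Y[0],0]);C=np.array([576.2,238.5,0])
for z in(125,130,135,140,145):
    a=pix2z("scene",415+185/7,150+590/7,z)-C; print(z,(a@Y).round(1),(a@Z).round(1))
```

```text
125 32.9 -8.2
130 36.7 -4.8
135 40.5 -1.4
140 44.4 2.0
145 48.2 5.4
```

carry_out([
  [-0.58, 4, 0, 0, 0, 0, 0],
  [-0.58, 8, 0, 0, 0, 0, 0],
  [-0.58, 12, 0, 0, 0, 0, 0],
  [-0.58, 14, 0, 0, 0, 0, 0],
  [-0.58, 14, 0, 0, 0, 0, 0],
])

```text
time_s: 5.5
eef_pos: [576.1, 238.5, 81.8]
ee_rot: [-0.126, -0.696, -0.126, 0.696]
force: [0.9, -0.1, -0.2]
grip_width: 0.79
```

carry_out([
  [-0.55, 0, 0, 0, 0, 0, 0],
  [-0.52, 0, 0, 0, 0, 0, 0],
  [-0.49, 0, 0, 0, 0, 0, 0],
  [-0.46, -0.3, 0, 0, 0, 0, 0],
  [-0.46, -0.3, 0, 0, 0, 0, 0],
], newtons=20)

```text
time_s: 6.12
eef_pos: [576.2, 238.5, 82.3]
ee_rot: [0.126, 0.696, 0.126, -0.696]
force: [-0.2, 0.7, 1.0]
grip_width: 0.729
```

```bash
python3 -c "
from h import *
to([576,238.5,82],-69.6)"
```

```text
t 6.125 pos [576.2 238.5  82.3] yaw -69.5 F [-0.2  0.7  1. ] Tq [0.07 0.07 0.05] w 0.729
shift [ 0.3 -0.1  0.2] rot [ 0.1 -0.   0. ]
```

Now squeeze slowly, rising with the pads' swing.

carry_out([
  [-0.41, -0.5, 0, 0, 0, 0, 0],
  [-0.36, -1.0, 0, 0, 0, 0, 0],
  [-0.31, -1.4, 0, 0, 0, 0, 0],
  [-0.26, -1.8, 0, 0, 0, 0, 0],
  [-0.24, -2.0, 0, 0, 0, 0, 0],
])

```text
time_s: 6.75
eef_pos: [576.2, 238.5, 84.3]
ee_rot: [-0.126, -0.696, -0.126, 0.696]
force: [-0.2, 0.2, -1.6]
grip_width: 0.62
```

carry_out([
  [-0.21, -0.1, 0, 0, 0, 0, 0],
  [-0.18, -0.1, 0, 0, 0, 0, 0],
  [-0.15, -0.1, 0, 0, 0, 0, 0],
  [-0.15, -0.1, 0, 0, 0, 0, 0],
  [-0.15, -0.1, 0, 0, 0, 0, 0],
])

```text
time_s: 7.38
eef_pos: [576.3, 238.6, 84.7]
ee_rot: [0.126, 0.696, 0.126, -0.696]
force: [-0.8, -0.2, 2.8]
grip_width: 0.587
```

```bash
python3 -c "
from h import *
to([576,238.5,84],-69.6)"
```

```text
t 7.375 pos [576.3 238.6  84.7] yaw -69.5 F [-0.8 -0.2  2.8] Tq [0.03 0.14 0.01] w 0.587
shift [ 0.7 -0.1  0.3] rot [ 0.1 -0.  -0. ]
```

carry_out([
  [-0.1, -0.2, 0, 0, 0, 0, 0],
  [-0.05, -0.4, 0, 0, 0, 0, 0],
  [-0.05, -0.5, 0, 0, 0, 0, 0],
  [-0.05, -0.5, 0, 0, 0, 0, 0],
  [-0.05, -0.5, 0, 0, 0, 0, 0],
])

```text
time_s: 8.0
eef_pos: [576.1, 238.4, 84.7]
ee_rot: [-0.126, -0.696, -0.126, 0.696]
force: [0.7, 1.0, -0.6]
grip_width: 0.585
```

Run:
```python
from h import *
import cv2
A=viewer.capture("scene")[:,:,::-1]
to([576,238.5,85],-69.6)
u0,v0=415,160
a=cv2.convertScaleAbs(cv2.resize(A[v0:v0+85,u0:u0+85],(595,595),interpolation=cv2.INTER_CUBIC),alpha=1.5,beta=15)
cv2.imwrite("pics/c7.png",a)
```

```text
t 8.05 pos [576.1 238.4  84.8] yaw -69.5 F [-0.   0.7  0.1] Tq [ 0.01  0.   -0.06] w 0.588
shift [-0.2 -0.1  0.1] rot [ 0.1  0.  -0. ]
```

View pics/c7.png

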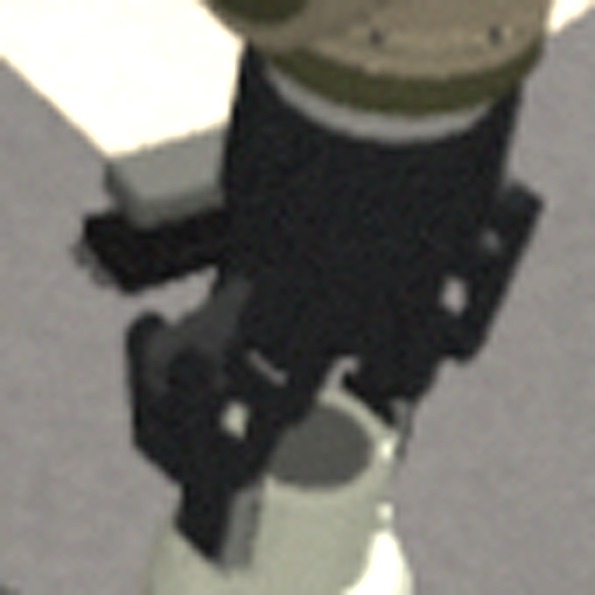

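The pads hold both tabs; the fingers have stalled and the near tip is at crop (178,525)–(220,570). Now turn anticlockwise, a small part first.

carry_out([
  [-0.05, 0, 0, 0, -2, 0, 0],
  [-0.05, 0, 0, 0, -4, 0, 0],
  [-0.05, 0, 0, 0, -6, 0, 0],
  [-0.05, 0, 0, 0, -8, 0, 0],
  [-0.05, 0, 0, 0, -8, 0, 0],
])

```text
time_s: 8.68
eef_pos: [576.2, 238.5, 84.9]
ee_rot: [0.174, 0.685, 0.174, -0.685]
force: [-0.2, 0.0, -0.7]
grip_width: 0.584
```

```bash
python3 -c "
from h import *
to([576,238.5,85],-69.6)"
```

```text
t 8.675 pos [576.2 238.5  84.9] yaw -61.5 F [-0.2  0.  -0.7] Tq [ 0.04 -0.01 -0.03] w 0.584
shift [-0.1 -0.1  0.2] rot [ 8.1 -0.  -0. ]
```

carry_out([
  [-0.05, 0, 0, 0, -2, 0, 0],
  [-0.05, -0.3, 0, 0, -4, 0, 0],
  [-0.05, -0.6, 0, 0, -6, 0, 0],
  [-0.05, -0.8, 0, 0, -8, 0, 0],
  [-0.05, -0.8, 0, 0, -10, 0, 0],
])

```text
time_s: 9.3
eef_pos: [576.2, 238.5, 85.7]
ee_rot: [0.234, 0.667, 0.234, -0.667]
force: [-0.1, -0.1, -1.7]
grip_width: 0.588
```

carry_out([
  [-0.05, -0.2, 0, 0, 0, 0, 0],
  [-0.05, -0.4, 0, 0, 0, 0, 0],
  [-0.05, -0.6, 0, 0, 0, 0, 0],
  [-0.05, -0.6, 0, 0, 0, 0, 0],
  [-0.05, -0.6, 0, 0, 0, 0, 0],
])

```text
time_s: 9.93
eef_pos: [576.2, 238.5, 86.3]
ee_rot: [-0.233, -0.668, -0.233, 0.668]
force: [0.2, 0.2, -1.3]
grip_width: 0.588
```

carry_out([
  [-0.05, -0.2, 0, 0, 0, 0, 0],
  [-0.05, -0.4, 0, 0, 0, 0, 0],
  [-0.05, -0.6, 0, 0, 0, 0, 0],
  [-0.05, -0.6, 0, 0, 0, 0, 0],
  [-0.05, -0.6, 0, 0, 0, 0, 0],
])

```text
time_s: 10.55
eef_pos: [576.2, 238.5, 86.8]
ee_rot: [-0.233, -0.668, -0.233, 0.668]
force: [0.9, -0.1, -2.2]
grip_width: 0.587
```

carry_out([
  [-0.05, -0.2, 0, 0, 0, 0, 0],
  [-0.05, -0.4, 0, 0, 0, 0, 0],
  [-0.05, -0.4, 0, 0, 0, 0, 0],
  [-0.05, -0.4, 0, 0, 0, 0, 0],
  [-0.05, -0.4, 0, 0, 0, 0, 0],
])

```text
time_s: 11.18
eef_pos: [576.1, 238.4, 87.0]
ee_rot: [-0.233, -0.667, -0.233, 0.668]
force: [2.6, 0.7, -7.8]
grip_width: 0.585
```

The rim carries the pull now: 7.8 N at 87.0, and about 20 N/mm. Ease off slightly and turn with the light pull kept on.

carry_out([
  [-0.05, 0.1, 0, 0, -1, 0, 0],
  [-0.05, 0.1, 0, 0, -2, 0, 0],
  [-0.05, 0.1, 0, 0, -3, 0, 0],
  [-0.05, 0.1, 0, 0, -4, 0, 0],
  [-0.05, 0.1, 0, 0, -4, 0, 0],
])

```text
time_s: 11.8
eef_pos: [576.0, 238.4, 87.0]
ee_rot: [-0.256, -0.659, -0.256, 0.659]
force: [-0.0, -0.8, -8.7]
grip_width: 0.585
```

```bash
python3 -c "
from h import *
to([576,238.5,87],-69.6)"
```

```text
t 11.8 pos [576.  238.4  87. ] yaw -47.5 F [-0.  -0.8 -8.7] Tq [-0.13 -0.02 -0.05] w 0.585
shift [ 0.  -0.1 -0.1] rot [22.1  0.   0. ]
```

carry_out([
  [-0.05, 0.15, 0, 0, -0.5, 0, 0],
  [-0.05, 0.15, 0, 0, -1, 0, 0],
  [-0.05, 0.15, 0, 0, -1.5, 0, 0],
  [-0.05, 0.15, 0, 0, -2, 0, 0],
  [-0.05, 0.15, 0, 0, -2.5, 0, 0],
])

```text
time_s: 12.42
eef_pos: [576.2, 238.5, 87.0]
ee_rot: [-0.271, -0.653, -0.271, 0.653]
force: [-0.6, -0.1, -8.4]
grip_width: 0.586
```

carry_out([
  [-0.05, 0, 0, 0, -0.5, 0, 0],
  [-0.05, 0, 0, 0, -1, 0, 0],
  [-0.05, 0, 0, 0, -1.5, 0, 0],
  [-0.05, 0, 0, 0, -2, 0, 0],
  [-0.05, 0, 0, 0, -2.5, 0, 0],
])

```text
time_s: 13.05
eef_pos: [576.2, 238.5, 87.0]
ee_rot: [0.285, 0.647, 0.285, -0.647]
force: [0.4, -0.7, -9.7]
grip_width: 0.585
```

carry_out([
  [-0.05, 0.3, 0, 0, -0.5, 0, 0],
  [-0.05, 0.3, 0, 0, -1, 0, 0],
  [-0.05, 0.3, 0, 0, -1.5, 0, 0],
  [-0.05, 0.3, 0, 0, -2, 0, 0],
  [-0.05, 0.3, 0, 0, -2.5, 0, 0],
])

```text
time_s: 13.68
eef_pos: [576.4, 238.5, 86.9]
ee_rot: [0.299, 0.641, 0.299, -0.641]
force: [0.7, -1.2, -5.5]
grip_width: 0.583
```

carry_out([
  [-0.05, 0, 0, 0, -0.5, 0, 0],
  [-0.05, 0, 0, 0, -1, 0, 0],
  [-0.05, 0, 0, 0, -1.5, 0, 0],
  [-0.05, 0, 0, 0, -2, 0, 0],
  [-0.05, 0, 0, 0, -2.5, 0, 0],
])

```text
time_s: 14.3
eef_pos: [576.3, 238.5, 86.9]
ee_rot: [0.313, 0.634, 0.313, -0.634]
force: [0.2, 0.6, -3.6]
grip_width: 0.587
```

carry_out([
  [-0.05, 0, 0, 0, -0.5, 0, 0],
  [-0.05, 0, 0, 0, -1, 0, 0],
  [-0.05, 0, 0, 0, -1.5, 0, 0],
  [-0.05, 0, 0, 0, -2, 0, 0],
  [-0.05, 0, 0, 0, -2.5, 0, 0],
])

```text
time_s: 14.92
eef_pos: [576.3, 238.5, 86.8]
ee_rot: [0.327, 0.627, 0.327, -0.627]
force: [-0.3, 0.5, -2.0]
grip_width: 0.582
```

Force has faded; feel upward without turning.

carry_out([
  [-0.05, -0.1, 0, 0, 0, 0, 0],
  [-0.05, -0.2, 0, 0, 0, 0, 0],
  [-0.05, -0.3, 0, 0, 0, 0, 0],
  [-0.05, -0.3, 0, 0, 0, 0, 0],
  [-0.05, -0.3, 0, 0, 0, 0, 0],
])

```text
time_s: 15.55
eef_pos: [576.2, 238.5, 86.9]
ee_rot: [-0.326, -0.627, -0.326, 0.627]
force: [1.4, 0.5, -4.6]
grip_width: 0.586
```

carry_out([
  [-0.05, -0.1, 0, 0, -0.5, 0, 0],
  [-0.05, -0.1, 0, 0, -1, 0, 0],
  [-0.05, -0.1, 0, 0, -1.5, 0, 0],
  [-0.05, -0.1, 0, 0, -2, 0, 0],
  [-0.05, -0.1, 0, 0, -2.5, 0, 0],
])

```text
time_s: 16.18
eef_pos: [576.0, 238.4, 86.9]
ee_rot: [-0.34, -0.62, -0.34, 0.62]
force: [0.6, -0.0, -5.8]
grip_width: 0.585
```

carry_out([
  [-0.05, 0, 0, 0, -0.5, 0, 0],
  [-0.05, 0, 0, 0, -1, 0, 0],
  [-0.05, 0, 0, 0, -1.5, 0, 0],
  [-0.05, 0, 0, 0, -2, 0, 0],
  [-0.05, 0, 0, 0, -2.5, 0, 0],
])

```text
time_s: 16.8
eef_pos: [576.1, 238.5, 87.0]
ee_rot: [-0.354, -0.612, -0.354, 0.612]
force: [0.2, 0.4, -8.7]
grip_width: 0.582
```

carry_out([
  [-0.05, 0.2, 0, 0, -0.5, 0, 0],
  [-0.05, 0.2, 0, 0, -1, 0, 0],
  [-0.05, 0.2, 0, 0, -1.5, 0, 0],
  [-0.05, 0.2, 0, 0, -2, 0, 0],
  [-0.05, 0.2, 0, 0, -2.5, 0, 0],
])

```text
time_s: 17.42
eef_pos: [576.3, 238.5, 87.0]
ee_rot: [0.367, 0.605, 0.367, -0.604]
force: [0.3, -0.1, -6.5]
grip_width: 0.582
```

carry_out([
  [-0.05, 0, 0, 0, -0.5, 0, 0],
  [-0.05, 0, 0, 0, -1, 0, 0],
  [-0.05, 0, 0, 0, -1.5, 0, 0],
  [-0.05, 0, 0, 0, -2, 0, 0],
  [-0.05, 0, 0, 0, -2.5, 0, 0],
])

```text
time_s: 18.05
eef_pos: [576.2, 238.5, 87.0]
ee_rot: [0.38, 0.596, 0.38, -0.596]
force: [-0.5, -0.5, -6.9]
grip_width: 0.581
```

carry_out([
  [-0.05, 0.05, 0, 0, -0.5, 0, 0],
  [-0.05, 0.05, 0, 0, -1, 0, 0],
  [-0.05, 0.05, 0, 0, -1.5, 0, 0],
  [-0.05, 0.05, 0, 0, -2, 0, 0],
  [-0.05, 0.05, 0, 0, -2.5, 0, 0],
])

```text
time_s: 18.68
eef_pos: [576.3, 238.5, 87.0]
ee_rot: [0.393, 0.588, 0.393, -0.588]
force: [-0.2, 0.7, -5.4]
grip_width: 0.585
```

carry_out([
  [-0.05, 0, 0, 0, -0.5, 0, 0],
  [-0.05, 0, 0, 0, -1, 0, 0],
  [-0.05, 0, 0, 0, -1.5, 0, 0],
  [-0.05, 0, 0, 0, -2, 0, 0],
  [-0.05, 0, 0, 0, -2.5, 0, 0],
])

```text
time_s: 19.3
eef_pos: [576.2, 238.5, 87.0]
ee_rot: [0.406, 0.579, 0.406, -0.579]
force: [0.1, 0.2, -5.3]
grip_width: 0.583
```

```bash
python3 -c "
from h import *
to([576,238.5,87],-69.6)"
```

```text
t 19.3 pos [576.2 238.5  87. ] yaw -20.0 F [ 0.1  0.2 -5.3] Tq [-0.01 -0.05 -0.01] w 0.583
shift [-0.  -0.2  0.1] rot [49.6 -0.  -0. ]
```

carry_out([
  [-0.05, 0, 0, 0, -0.5, 0, 0],
  [-0.05, 0, 0, 0, -1, 0, 0],
  [-0.05, 0, 0, 0, -1.5, 0, 0],
  [-0.05, 0, 0, 0, -2, 0, 0],
  [-0.05, 0, 0, 0, -2.5, 0, 0],
])

```text
time_s: 19.92
eef_pos: [576.2, 238.5, 86.9]
ee_rot: [0.418, 0.57, 0.418, -0.57]
force: [-0.6, 0.2, -4.5]
grip_width: 0.587
```

carry_out([
  [-0.05, 0, 0, 0, -0.5, 0, 0],
  [-0.05, 0, 0, 0, -1, 0, 0],
  [-0.05, 0, 0, 0, -1.5, 0, 0],
  [-0.05, 0, 0, 0, -2, 0, 0],
  [-0.05, 0, 0, 0, -2.5, 0, 0],
])

```text
time_s: 20.55
eef_pos: [576.3, 238.5, 87.0]
ee_rot: [0.431, 0.561, 0.43, -0.561]
force: [1.1, -0.7, -3.7]
grip_width: 0.585
```

carry_out([
  [-0.05, -0.1, 0, 0, -0.5, 0, 0],
  [-0.05, -0.1, 0, 0, -1, 0, 0],
  [-0.05, -0.1, 0, 0, -1.5, 0, 0],
  [-0.05, -0.1, 0, 0, -2, 0, 0],
  [-0.05, -0.1, 0, 0, -2.5, 0, 0],
])

```text
time_s: 21.18
eef_pos: [576.3, 238.4, 87.0]
ee_rot: [0.443, 0.551, 0.443, -0.551]
force: [2.4, -1.3, -4.6]
grip_width: 0.585
```

carry_out([
  [-0.05, -0.1, 0, 0, 0, 0, 0],
  [-0.05, -0.1, 0, 0, -1, 0, 0],
  [-0.05, -0.1, 0, 0, -1.5, 0, 0],
  [-0.05, -0.1, 0, 0, -2, 0, 0],
  [-0.05, -0.1, 0, 0, -2, 0, 0],
])

```text
time_s: 21.8
eef_pos: [576.3, 238.4, 87.1]
ee_rot: [0.452, 0.544, 0.452, -0.544]
force: [2.9, -2.6, -5.0]
grip_width: 0.58
```

Side force is appearing. Check the torque and feel upward without turning.

carry_out([
  [-0.05, -0.1, 0, 0, 0, 0, 0],
  [-0.05, -0.1, 0, 0, 0, 0, 0],
  [-0.05, -0.1, 0, 0, 0, 0, 0],
  [-0.05, -0.1, 0, 0, 0, 0, 0],
  [-0.05, -0.1, 0, 0, 0, 0, 0],
])

```text
time_s: 22.42
eef_pos: [576.2, 238.4, 87.2]
ee_rot: [-0.452, -0.544, -0.452, 0.544]
force: [4.2, -2.3, -6.8]
grip_width: 0.581
```

```bash
python3 -c "
from h import *
to([576,238.5,87],-69.6)"
```

```text
t 22.425 pos [576.2 238.4  87.2] yaw -10.5 F [ 4.2 -2.3 -6.8] Tq [-0.39 -0.59 -0.04] w 0.581
shift [ 0.2 -0.3 -0. ] rot [59.1  0.  -0. ]
```

carry_out([
  [-0.05, 0, 0, 0, -0.4, 0, 0],
  [-0.05, 0, 0, 0, -0.8, 0, 0],
  [-0.05, 0, 0, 0, -1.2, 0, 0],
  [-0.05, 0, 0, 0, -1.5, 0, 0],
  [-0.05, 0, 0, 0, -1.5, 0, 0],
])

```text
time_s: 23.05
eef_pos: [576.3, 238.3, 87.2]
ee_rot: [-0.459, -0.538, -0.459, 0.538]
force: [4.4, -3.2, -5.2]
grip_width: 0.578
```

```bash
python3 -c "
from h import *
to([576,238.5,87],-69.6)"
```

```text
t 23.05 pos [576.3 238.3  87.2] yaw -9.0 F [ 4.4 -3.2 -5.2] Tq [-0.44 -0.55 -0.1 ] w 0.578
shift [ 0.2 -0.3 -0.1] rot [60.6  0.  -0. ]
```

The moment matches a pure side force acting at the pads, so the turning axis is slightly off. Give way sideways and go on.

carry_out([
  [-0.05, 0, 0.15, 0.05, 0, 0, 0],
  [-0.05, 0, 0.3, 0.15, 0, 0, 0],
  [-0.05, 0, 0.3, 0.15, 0, 0, 0],
  [-0.05, 0, 0.3, 0.15, 0, 0, 0],
  [-0.05, 0, 0.3, 0.15, 0, 0, 0],
])

```text
time_s: 23.68
eef_pos: [576.4, 238.3, 87.2]
ee_rot: [-0.459, -0.538, -0.459, 0.538]
force: [1.9, -3.6, -5.5]
grip_width: 0.585
```

```bash
python3 -c "
from h import *
to([576,238.5,87],-69.6)"
```

```text
t 23.675 pos [576.4 238.3  87.2] yaw -9.0 F [ 1.9 -3.6 -5.5] Tq [-0.43 -0.28 -0.07] w 0.585
shift [ 0.2 -0.4 -0.1] rot [60.6  0.   0. ]
```

Responds as expected; a bit more give, and turn on.

carry_out([
  [-0.05, 0, 0.2, 0.2, -0.4, 0, 0],
  [-0.05, 0, 0.2, 0.4, -0.8, 0, 0],
  [-0.05, 0, 0.2, 0.4, -1.2, 0, 0],
  [-0.05, 0, 0.2, 0.4, -1.6, 0, 0],
  [-0.05, 0, 0.2, 0.4, -2, 0, 0],
])

```text
time_s: 24.3
eef_pos: [576.5, 238.0, 87.2]
ee_rot: [0.469, 0.53, 0.469, -0.53]
force: [0.4, 0.2, -4.4]
grip_width: 0.583
```

```bash
python3 -c "
from h import *
to([576,238.5,87],-69.6)"
```

```text
t 24.3 pos [576.5 238.   87.2] yaw -7.0 F [ 0.4  0.2 -4.4] Tq [ 0.05 -0.02 -0.07] w 0.583
shift [ 0.2 -0.6 -0.4] rot [62.6 -0.   0. ]
```

carry_out([
  [-0.05, -0.15, 0, 0, 0, 0, 0],
  [-0.05, -0.15, 0, 0, 0, 0, 0],
  [-0.05, -0.15, 0, 0, -0.5, 0, 0],
  [-0.05, -0.15, 0, 0, -1, 0, 0],
  [-0.05, -0.15, 0, 0, -1.5, 0, 0],
])

```text
time_s: 24.92
eef_pos: [576.6, 237.8, 87.4]
ee_rot: [-0.475, -0.523, -0.476, 0.523]
force: [-0.2, -0.5, -5.2]
grip_width: 0.58
```

carry_out([
  [-0.05, 0, 0, 0, -0.5, 0, 0],
  [-0.05, 0, 0, 0, -1, 0, 0],
  [-0.05, 0, 0, 0, -1.5, 0, 0],
  [-0.05, 0, 0, 0, -2, 0, 0],
  [-0.05, 0, 0, 0, -2.5, 0, 0],
])

```text
time_s: 25.55
eef_pos: [576.7, 237.8, 87.4]
ee_rot: [0.487, 0.513, 0.487, -0.513]
force: [-0.6, -0.9, -3.6]
grip_width: 0.586
```

```bash
python3 -c "
from h import *
to([576,238.5,87],-69.6)"
```

```text
t 25.55 pos [576.7 237.8  87.4] yaw -3.0 F [-0.6 -0.9 -3.6] Tq [ 0.    0.08 -0.04] w 0.586
shift [ 0.4 -0.7 -0.6] rot [66.6 -0.  -0. ]
```

carry_out([
  [-0.05, -0.1, 0, 0, 0, 0, 0],
  [-0.05, -0.2, 0, 0, 0, 0, 0],
  [-0.05, -0.2, 0, 0, 0, 0, 0],
  [-0.05, -0.2, 0, 0, 0, 0, 0],
  [-0.05, -0.2, 0, 0, 0, 0, 0],
])

```text
time_s: 26.18
eef_pos: [576.6, 237.9, 87.5]
ee_rot: [0.487, 0.513, 0.487, -0.513]
force: [1.0, -0.6, -5.3]
grip_width: 0.586
```

```bash
python3 -c "
from h import *
to([576,238.5,87],-69.6)"
```

```text
t 26.175 pos [576.6 237.9  87.5] yaw -3.0 F [ 1.  -0.6 -5.3] Tq [ 0.04 -0.08 -0.  ] w 0.586
shift [ 0.5 -0.7 -0.6] rot [66.6 -0.  -0. ]
```

Still held (5.3 N). Continue turning.

carry_out([
  [-0.05, 0, 0, 0, -0.5, 0, 0],
  [-0.05, 0, 0, 0, -1, 0, 0],
  [-0.05, 0, 0, 0, -1.5, 0, 0],
  [-0.05, 0, 0, 0, -2, 0, 0],
  [-0.05, 0, 0, 0, -2.5, 0, 0],
])

```text
time_s: 26.8
eef_pos: [576.7, 237.9, 87.7]
ee_rot: [0.498, 0.502, 0.498, -0.502]
force: [-0.1, -0.6, -2.3]
grip_width: 0.588
```

carry_out([
  [-0.05, -0.1, 0, 0, -0.5, 0, 0],
  [-0.05, -0.1, 0, 0, -1, 0, 0],
  [-0.05, -0.1, 0, 0, -1.5, 0, 0],
  [-0.05, -0.1, 0, 0, -2, 0, 0],
  [-0.05, -0.1, 0, 0, -2.5, 0, 0],
])

```text
time_s: 27.42
eef_pos: [576.8, 237.8, 87.8]
ee_rot: [0.509, 0.491, 0.509, -0.491]
force: [0.8, -1.2, 0.1]
grip_width: 0.584
```

```bash
python3 -c "
from h import *
to([576,238.5,87],-69.6)"
```

```text
t 27.425 pos [576.8 237.8  87.8] yaw 2.0 F [ 0.8 -1.2  0.1] Tq [-0.12 -0.17 -0.02] w 0.584
shift [ 0.8 -0.8 -0.7] rot [71.6 -0.  -0. ]
```

Pull has dropped to nothing at 71.5°. Try lifting here.

carry_out([
  [-0.05, -0.2, 0, 0, 0, 0, 0],
  [-0.05, -0.4, 0, 0, 0, 0, 0],
  [-0.05, -0.6, 0, 0, 0, 0, 0],
  [-0.05, -0.6, 0, 0, 0, 0, 0],
  [-0.05, -0.6, 0, 0, 0, 0, 0],
])

```text
time_s: 28.05
eef_pos: [576.7, 237.8, 88.2]
ee_rot: [0.509, 0.491, 0.509, -0.491]
force: [2.8, -0.3, -2.7]
grip_width: 0.589
```

carry_out([
  [-0.05, -0.1, 0, 0, 0, 0, 0],
  [-0.05, -0.2, 0, 0, 0, 0, 0],
  [-0.05, -0.3, 0, 0, 0, 0, 0],
  [-0.05, -0.4, 0, 0, 0, 0, 0],
  [-0.05, -0.4, 0, 0, 0, 0, 0],
])

```text
time_s: 28.68
eef_pos: [576.6, 237.9, 88.6]
ee_rot: [0.509, 0.491, 0.509, -0.491]
force: [3.8, -0.7, -2.6]
grip_width: 0.587
```

```bash
python3 -c "
from h import *
to([576,238.5,87],-69.6)"
```

```text
t 28.675 pos [576.6 237.9  88.6] yaw 2.0 F [ 3.8 -0.7 -2.6] Tq [-0.15 -0.48 -0.02] w 0.587
shift [ 1.6 -0.6 -0.7] rot [71.6 -0.  -0. ]
```

It is rising with little force. Give way sideways and lift on gently.

carry_out([
  [-0.05, -0.2, 0.2, 0, 0, 0, 0],
  [-0.05, -0.4, 0.4, 0, 0, 0, 0],
  [-0.05, -0.6, 0.4, 0, 0, 0, 0],
  [-0.05, -0.8, 0.4, 0, 0, 0, 0],
  [-0.05, -0.8, 0.4, 0, 0, 0, 0],
])

```text
time_s: 29.3
eef_pos: [576.9, 238.0, 89.5]
ee_rot: [0.509, 0.491, 0.509, -0.491]
force: [0.7, -0.2, -1.2]
grip_width: 0.584
```

```bash
python3 -c "
from h import *
to([576,238.5,87],-69.6)"
```

```text
t 29.3 pos [576.9 238.   89.5] yaw 2.0 F [ 0.7 -0.2 -1.2] Tq [-0.04 -0.16  0.01] w 0.584
shift [ 2.5 -0.9 -0.6] rot [71.6  0.   0. ]
```

Only the cap's weight on the wrist: it is free at z 89.5 (held at 87.0). Lift on.

carry_out([
  [-0.05, -0.7, 0, 0, 0, 0, 0],
  [-0.05, -1.4, 0, 0, 0, 0, 0],
  [-0.05, -2.1, 0, 0, 0, 0, 0],
  [-0.05, -2.8, 0, 0, 0, 0, 0],
  [-0.05, -3.2, 0, 0, 0, 0, 0],
])

```text
time_s: 29.92
eef_pos: [577.0, 237.9, 92.7]
ee_rot: [0.509, 0.491, 0.509, -0.491]
force: [0.9, -0.3, -0.6]
grip_width: 0.586
```

```bash
python3 -c "
from h import *
to([576,238.5,87],-69.6)"
```

```text
t 29.925 pos [577.  237.9  92.7] yaw 2.0 F [ 0.9 -0.3 -0.6] Tq [ 0.02 -0.08  0.08] w 0.586
shift [ 5.7 -1.  -0.6] rot [71.6 -0.  -0. ]
```

carry_out([
  [-0.05, -2, 0, 0, 0, 0, 0],
  [-0.05, -4, 0, 0, 0, 0, 0],
  [-0.05, -6, 0, 0, 0, 0, 0],
  [-0.05, -8, 0, 0, 0, 0, 0],
  [-0.05, -9, 0, 0, 0, 0, 0],
])

```text
time_s: 30.55
eef_pos: [577.0, 237.9, 101.8]
ee_rot: [0.509, 0.491, 0.509, -0.491]
force: [0.5, 0.2, -0.2]
grip_width: 0.587
```

carry_out([
  [-0.05, -5, 0, 0, 0, 0, 0],
  [-0.05, -11, 0, 0, 0, 0, 0],
  [-0.05, -18, 0, 0, 0, 0, 0],
  [-0.05, -25, 0, 0, 0, 0, 0],
  [-0.05, -30, 0, 0, 0, 0, 0],
])

```text
time_s: 31.18
eef_pos: [576.9, 238.0, 132.4]
ee_rot: [0.509, 0.491, 0.509, -0.491]
force: [0.9, -0.1, -0.5]
grip_width: 0.583
```

Run:
```python
from h import *
import cv2
A=viewer.capture("scene")[:,:,::-1]
to([576,238.5,85],2)
u0,v0=405,140
a=cv2.convertScaleAbs(cv2.resize(A[v0:v0+120,u0:u0+110],(550,600),interpolation=cv2.INTER_CUBIC),alpha=1.5,beta=15)
cv2.imwrite("pics/c8.png",a)
P=[pix2z("top",u,v,20)[:2] for u,v in((290,214),(375,209),(379,268),(294,273))]
print("tray c",np.mean(P,0).round(1))
```

```text
t 31.225 pos [577.2 238.  132.9] yaw 2.0 F [0.3 0.4 0. ] Tq [ 0.02 -0.06  0.  ] w 0.585
shift [47.9 -1.2 -0.5] rot [-0.  -0.  -0.1]
tray c [522.  -46.1]
```

View pics/c8.png

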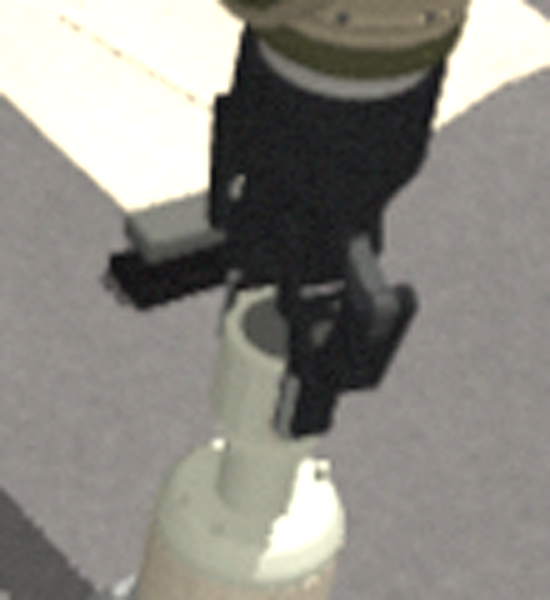

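The cap is off and upright in the fingers, at crop (225–330, 285–440), and the bare neck shows below it at (220–310, 440–500). Now carry it over to the tray.

carry_out([
  [-0.05, -5, -3, 16, 0, 0, 0],
  [-0.05, -10, -10, 48, 0, 0, 0],
  [-0.05, -10, -17, 85, 0, 0, 0],
  [-0.05, -10, -25, 123, 0, 0, 0],
  [-0.05, -10, -33, 161, 0, 0, 0],
])

```text
time_s: 31.85
eef_pos: [548.8, 73.8, 141.8]
ee_rot: [0.508, 0.491, 0.508, -0.491]
force: [0.7, 0.8, -1.8]
grip_width: 0.584
```

carry_out([
  [-0.05, 0, -8, 40, 0, 0, 0],
  [-0.05, 0, -16, 80, 0, 0, 0],
  [-0.05, 0, -24, 120, 0, 0, 0],
  [-0.05, 0, -30, 148, 0, 0, 0],
  [-0.05, 0, -33, 161, 0, 0, 0],
])

```text
time_s: 32.48
eef_pos: [521.4, -87.9, 141.8]
ee_rot: [0.508, 0.492, 0.508, -0.492]
force: [-0.1, 0.9, -1.2]
grip_width: 0.584
```

carry_out([
  [-0.05, 20, 0, 0, 0, 0, 0],
  [-0.05, 45, 0, 0, 0, 0, 0],
  [-0.05, 70, 0, 0, 0, 0, 0],
  [-0.05, 90, 0, 0, 0, 0, 0],
  [-0.05, 100, 0, 0, 0, 0, 0],
])

```text
time_s: 33.1
eef_pos: [521.6, -85.8, 40.8]
ee_rot: [0.508, 0.491, 0.509, -0.491]
force: [-0.5, -0.2, -0.9]
grip_width: 0.586
```

Run:
```python
from h import *
import cv2
A=viewer.capture("scene")[:,:,::-1];B=viewer.capture("top")[:,:,::-1]
to([523.2,-86,-8],1.7)
o=[]
for I,(u0,v0) in((A,(255,200)),(B,(280,190))):
    o.append(cv2.convertScaleAbs(cv2.resize(I[v0:v0+110,u0:u0+125],(500,440) if 0 else (400,352),interpolation=cv2.INTER_CUBIC),alpha=1.5,beta=15))
cv2.imwrite("pics/c9.png",np.hstack(o))
```

```text
t 33.2 pos [521.7 -85.9  41.1] yaw 2.0 F [-0.6 -0.2 -1.3] Tq [ 0.04 -0.01 -0.02] w 0.582
shift [49.1  1.5  0.2] rot [ 0.3 -0.   0.1]
```

View pics/c9.png

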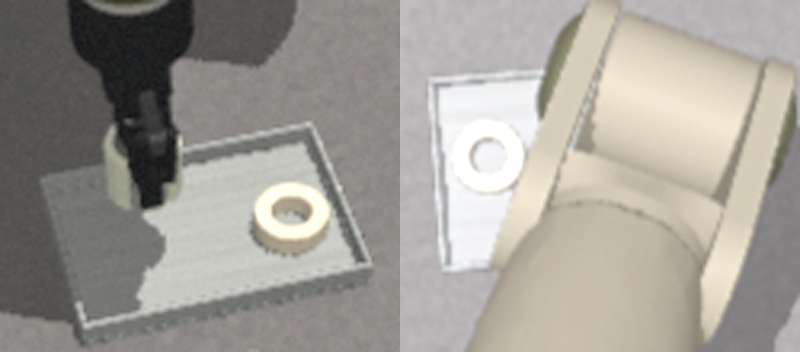

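The cap hangs over the free half of the tray, with its bottom at crop (145,205) and the tape roll well away. Lower it.

carry_out([
  [-0.05, 12, 1, 0, 0, 0, 0],
  [-0.05, 24, 1.5, 0, 0, 0, 0],
  [-0.05, 36, 1.5, 0, 0, 0, 0],
  [-0.05, 44, 1.5, 0, 0, 0, 0],
  [-0.05, 48, 1.5, 0, 0, 0, 0],
])

```text
time_s: 33.83
eef_pos: [523.5, -86.1, -6.9]
ee_rot: [0.508, 0.491, 0.509, -0.491]
force: [0.1, -0.6, -1.2]
grip_width: 0.582
```

carry_out([
  [-0.05, 1.2, 0, 0, 0, 0, 0],
  [-0.05, 2.4, 0, 0, 0, 0, 0],
  [-0.05, 3.6, 0, 0, 0, 0, 0],
  [-0.05, 4.8, 0, 0, 0, 0, 0],
  [-0.05, 5.5, 0, 0, 0, 0, 0],
])

```text
time_s: 34.45
eef_pos: [523.7, -86.2, -11.9]
ee_rot: [0.509, 0.491, 0.509, -0.491]
force: [-0.5, 0.2, -0.7]
grip_width: 0.588
```

carry_out([
  [-0.05, 0.7, 0, 0, 0, 0, 0],
  [-0.05, 1.4, 0, 0, 0, 0, 0],
  [-0.05, 2.1, 0, 0, 0, 0, 0],
  [-0.05, 2.8, 0, 0, 0, 0, 0],
  [-0.05, 3.0, 0, 0, 0, 0, 0],
])

```text
time_s: 35.08
eef_pos: [523.7, -86.2, -14.9]
ee_rot: [0.509, 0.491, 0.509, -0.491]
force: [-0.5, -0.4, -0.5]
grip_width: 0.582
```

carry_out([
  [-0.05, 0.3, 0, 0, 0, 0, 0],
  [-0.05, 0.6, 0, 0, 0, 0, 0],
  [-0.05, 0.9, 0, 0, 0, 0, 0],
  [-0.05, 1.0, 0, 0, 0, 0, 0],
  [-0.05, 1.0, 0, 0, 0, 0, 0],
])

```text
time_s: 35.7
eef_pos: [523.7, -86.2, -15.9]
ee_rot: [0.509, 0.491, 0.509, -0.491]
force: [-0.2, 0.3, -1.0]
grip_width: 0.584
```

carry_out([
  [-0.05, 0.3, 0, 0, 0, 0, 0],
  [-0.05, 0.6, 0, 0, 0, 0, 0],
  [-0.05, 0.9, 0, 0, 0, 0, 0],
  [-0.05, 1.0, 0, 0, 0, 0, 0],
  [-0.05, 1.0, 0, 0, 0, 0, 0],
])

```text
time_s: 36.33
eef_pos: [523.7, -86.1, -16.9]
ee_rot: [0.509, 0.491, 0.509, -0.491]
force: [-0.2, 0.3, -0.7]
grip_width: 0.583
```

carry_out([
  [-0.05, 0.2, 0, 0, 0, 0, 0],
  [-0.05, 0.4, 0, 0, 0, 0, 0],
  [-0.05, 0.6, 0, 0, 0, 0, 0],
  [-0.05, 0.6, 0, 0, 0, 0, 0],
  [-0.05, 0.6, 0, 0, 0, 0, 0],
])

```text
time_s: 36.95
eef_pos: [523.7, -86.2, -17.4]
ee_rot: [0.509, 0.491, 0.509, -0.491]
force: [0.6, 0.3, -0.3]
grip_width: 0.586
```

carry_out([
  [-0.05, 0.2, 0, 0, 0, 0, 0],
  [-0.05, 0.4, 0, 0, 0, 0, 0],
  [-0.05, 0.6, 0, 0, 0, 0, 0],
  [-0.05, 0.6, 0, 0, 0, 0, 0],
  [-0.05, 0.6, 0, 0, 0, 0, 0],
])

```text
time_s: 37.58
eef_pos: [523.7, -86.2, -18.1]
ee_rot: [0.509, 0.491, 0.509, -0.491]
force: [-0.8, -0.2, -1.9]
grip_width: 0.587
```

carry_out([
  [-0.05, 0.2, 0, 0, 0, 0, 0],
  [-0.05, 0.4, 0, 0, 0, 0, 0],
  [-0.05, 0.5, 0, 0, 0, 0, 0],
  [-0.05, 0.5, 0, 0, 0, 0, 0],
  [-0.05, 0.5, 0, 0, 0, 0, 0],
])

```text
time_s: 38.2
eef_pos: [523.7, -86.2, -18.6]
ee_rot: [0.509, 0.491, 0.509, -0.491]
force: [-0.1, 0.5, -0.9]
grip_width: 0.586
```

carry_out([
  [-0.05, 0.2, 0, 0, 0, 0, 0],
  [-0.05, 0.4, 0, 0, 0, 0, 0],
  [-0.05, 0.5, 0, 0, 0, 0, 0],
  [-0.05, 0.5, 0, 0, 0, 0, 0],
  [-0.05, 0.5, 0, 0, 0, 0, 0],
])

```text
time_s: 38.83
eef_pos: [523.7, -86.2, -18.7]
ee_rot: [0.509, 0.491, 0.509, -0.491]
force: [-1.0, 0.9, 5.3]
grip_width: 0.584
```

carry_out([
  [-0.05, 0.2, 0, 0, 0, 0, 0],
  [-0.05, 0.4, 0, 0, 0, 0, 0],
  [-0.05, 0.5, 0, 0, 0, 0, 0],
  [-0.05, 0.5, 0, 0, 0, 0, 0],
  [-0.05, 0.5, 0, 0, 0, 0, 0],
])

```text
time_s: 39.45
eef_pos: [523.7, -86.2, -18.7]
ee_rot: [0.509, 0.491, 0.509, -0.491]
force: [-5.6, 1.1, 10.0]
grip_width: 0.58
```

Floor contact at -18.6. Ease the push, then open gently, following the pads' swing.

carry_out([
  [-0.17, -0.4, 0, 0, 0, 0, 0],
  [-0.2, -0.3, 0, 0, 0, 0, 0],
  [-0.26, 0.2, 0, 0, 0, 0, 0],
  [-0.32, 0.7, 0, 0, 0, 0, 0],
  [-0.38, 1.1, 0, 0, 0, 0, 0],
])

```text
time_s: 40.08
eef_pos: [523.6, -86.2, -20.8]
ee_rot: [0.508, 0.491, 0.509, -0.491]
force: [-0.6, -0.5, -0.7]
grip_width: 0.687
```

carry_out([
  [-0.44, 0.3, 0, 0, 0, 0, 0],
  [-0.5, 0.6, 0, 0, 0, 0, 0],
  [-0.56, 0.6, 0, 0, 0, 0, 0],
  [-0.64, 0.6, 0, 0, 0, 0, 0],
  [-0.7, 0.6, 0, 0, 0, 0, 0],
])

```text
time_s: 40.7
eef_pos: [523.7, -86.2, -21.2]
ee_rot: [0.509, 0.491, 0.509, -0.491]
force: [0.1, 0.2, -0.1]
grip_width: 0.852
```

```bash
python3 -c "
from h import *
to([523.7,-86.2,100],2)"
```

```text
t 40.7 pos [523.7 -86.2 -21.2] yaw 2.0 F [ 0.1  0.2 -0.1] Tq [ 0.02 -0.02 -0.01] w 0.852
shift [-121.2    0.     0. ] rot [-0.  0. -0.]
```

Free of the cap (no force). Lift straight up, then move back clear so the cameras can see.

carry_out([
  [-0.7, -8, 0, 0, 0, 0, 0],
  [-0.7, -25, 0, 0, 0, 0, 0],
  [-0.7, -55, 0, 0, 0, 0, 0],
  [-0.7, -90, 0, 0, 0, 0, 0],
  [-0.7, -130, 0, 0, 0, 0, 0],
])

```text
time_s: 41.32
eef_pos: [523.5, -86.1, 111.0]
ee_rot: [0.509, 0.491, 0.508, -0.491]
force: [0.7, -0.1, -0.0]
grip_width: 0.849
```

carry_out([
  [-0.7, -30, -10, 0, 0, 0, 0],
  [-0.7, -50, -50, 0, 0, 0, 0],
  [-0.7, -60, -90, 0, 0, 0, 0],
  [-0.7, -60, -130, 0, 0, 0, 0],
  [-0.7, -60, -150, 0, 0, 0, 0],
])

```text
time_s: 41.95
eef_pos: [372.4, -91.2, 170.0]
ee_rot: [0.509, 0.492, 0.508, -0.491]
force: [-0.4, 0.4, 0.4]
grip_width: 0.851
```

Run:
```python
from h import *
import cv2
A=viewer.capture("scene")[:,:,::-1];B=viewer.capture("top")[:,:,::-1]
to([523.2,-86,-8],1.7)
a=cv2.resize(A[180:300,150:490],(800,282),interpolation=cv2.INTER_CUBIC)
b=cv2.resize(B[130:280,180:460],(560,300),interpolation=cv2.INTER_CUBIC);b=np.hstack([b,np.zeros((300,240,3),np.uint8)])
cv2.imwrite("pics/c10.png",cv2.convertScaleAbs(np.vstack([a,b]),alpha=1.4,beta=10))
```

```text
t 42.05 pos [372.7 -91.3 169.9] yaw 1.9 F [ 0.4 -0.6  0.5] Tq [0.01 0.02 0.01] w 0.849
shift [178.2 150.3  -0.4] rot [ 0.2  0.1 -0.1]
```

View pics/c10.png

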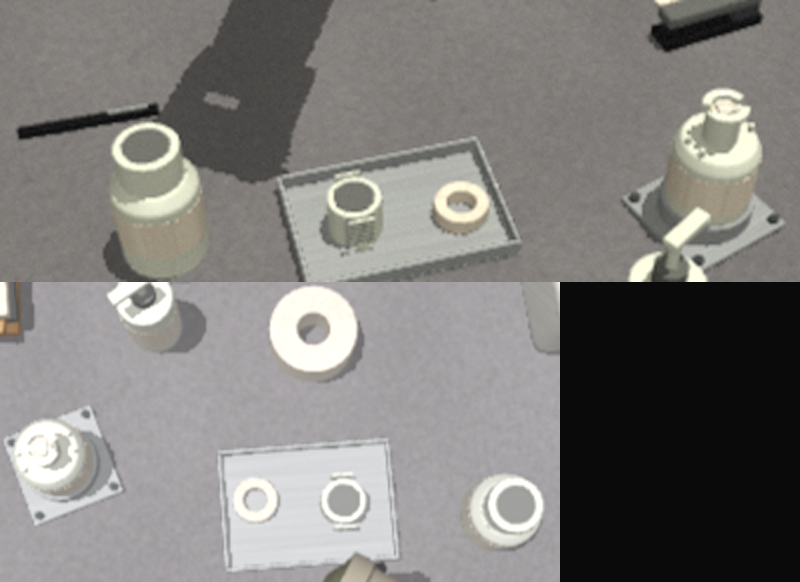

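The cap stands upright on the tray floor, at (344,500) in the top crop and (355,210) in the scene crop. The tape roll is beside it untouched, the neck is bare, and everything else is in place.

```bash
python3 -c "
from rig import order
print(order.finish_job())"
```

```text
the job is handed in; nothing more can be done
None
```

The cap is off the clamped tub and stands upright on the floor of the tray's free half. The arm is clear, and I handed the job in at about 42 s.

- **Taking it off:** I pinched both tabs at 20 N and kept the grip on the whole time. I turned the cap anticlockwise with a light upward pull, mostly about 4–8 N. It came free at about 71.5° (1.25 rad) and lifted with only its own weight on the wrist.
- **Setting it down:** I lowered it until it touched the tray floor, eased off, and opened the fingers without lifting or dropping it.
- **Last check:** the final pictures from both cameras show the cap upright beside the tape roll and the tub's neck bare. The tape roll, spare tub, sanitiser, label roll, stapler and marker look unmoved.

These things disagreed or went slightly over:

- **Fingertip height:** in the pictures the open fingertips stood about 45 mm above the reported TCP, against the 13 mm the text implies. I followed the pictures and the measured contact, and that worked.
- **Grip opening:** it read about 50 mm with the tabs pressed, where 52 mm was expected.
- **Upward pull:** the force reading, which includes about 1 N of cap weight, passed 8 N a few times and peaked at 9.7 N. I eased it each time.
- **Other forces:** side force reached about 5 N while turning, and I gave way to it. The push on the tray floor reached 10 N.

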